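# Start the last lag screw of the bench stop square

## Robot

A 6-joint arm with a two-finger parallel gripper is mounted at the origin on the work surface. World frame = base frame: x ahead of the robot, y to its left, z up, the work surface at z = 0. Lengths are in m, angles in degrees, forces in N, time in s.
With the tool pointing down it reaches from about 0.35 to 0.725 m from the base axis. Payload 6 kg.
Tool frame: the origin (TCP) lies at the very end of the fingers, on their centre line; the grasp point (between the pads) lies 19 mm behind it; z points along the fingers, y is the line along which they close (so a half turn about z gives the same grasp; the last joint's range is limited). The gripper opens to 85 mm and grips with 20 to 120 N. Pads are 22 mm wide; open, the fingers measure 114 mm over their backs; the gripper's body (76 mm by 85 mm) begins 54 mm behind the grasp point. The pads swing forward as they close: fully open they stand 13 mm farther back than shut.
Start: joints at [-45.797, 2.303, 4.859, 0, -92.561, -19.12], TCP at [0.254, -0.543, 0.231] pointing down, gripper open.
Joint ranges: [-146.85, 146.85], [-73.84, 115.35], [-62.03, 85.46], [-188.31, 113.3], [-161.28, -10.13], [-171.36, 171.36]. Speed limits (degrees/s): [147.25, 147.25, 172.46, 180, 180, 180].

## Interface

Orientations are given as [roll, pitch, yaw] about the fixed x, y, z axes, in that order (R = Rz(yaw) Ry(pitch) Rx(roll)).
In Python, from bench import sensors, vision, robot gives the robot as it stands.
- The arm moves only by the shell command python3 -m handwheel 'ROWS' [OPENING] [FORCE]. ROWS is text: rows parted by semicolons, each of 4 numbers parted by spaces: the shift along the tool's x, y, z in m, then the turn about the tool's z in rad. A call has exactly 5 rows; each row shifts and turns the commanded pose from where the row before left it, along the tool's axes as they then stand; what a row does not reach is not made up. A row lasts 1/8 s, in which the tool goes at most 62.5 mm and 10.7 degrees, less where a joint would pass 70% of its speed; a pose out of reach is approached as far as the arm can. A call is refused whole if a number of a shift passes 0.0625 or a number of a turn 0.188, either way. A call with a gripper value outside its range is refused whole. OPENING is the closure, from 0 (fully open) to 1 (shut), set as the call begins (- or left out, the last holds). The fingers move at their own pace and stop on an object; FORCE is the grip in N (left out, the last holds). Time passes only in rows, so rows that do not move let the fingers close, or fill a call up. It gives the time, the measured TCP pose, the force, the opening and the grip force at its end, in the units of the state.
- sensors.read_state(): the state, without advancing time (a new reading comes with each control period).
- vision.capture(name): name is "scene" or "side" or "wrist"; returns a dict with "img" (420x560x3 uint8, blue, green, red), "fovy" (degrees; the focal length in pixels is half the picture's height over the tangent of half this angle, whatever the lens; pixels are square), "cx", "cy" (the principal point, pixels), "R" (3x3) and "t" (3): a world point X has camera coordinates R X + t. Camera axes: x right, y down, z forward; pixel columns grow to the right and rows downward; lengths in m; the calibration is good to about 2 mm. A picture is of the moment at which its call begins. There is no depth.
- robot.finish_job(): hands the job in; it is judged then, once.
The state is a dict: "clock": time; "q": joint angles; "joint_vel": joint speeds; "joint_efforts": joint torques, N m; "tool_pos": TCP position; "tool_rot": TCP orientation; "contact_force": force on the tool from outside, world axes, zero at the start; "ft_torque": the same for the moment, N m; "opening": opening from 0.0 (shut) to 1.0 (fully open); "grip_force": force on a finger pad.
Only numpy, scipy, OpenCV 4.12 (cv2) and the standard library are available. Lean on these libraries where they do the work, as an engineer would, in place of code of your own. Each camera call takes 0.05 s, during which the arm holds its last target. There are 200 camera calls.

## Task

Take the orange-handled socket driver from its rack and fit its socket right over the head of the lag screw that stands proud and leaning in the middle of the bench stop; before the first turn, bring the driver upright and centred on the pilot hole so that the screw stands square. Then, keeping a steady gentle push of about 10 N on it, never pushing hard, and turning only with the driver, screw it clockwise by at least 45 degrees to start the thread, and put the driver back upright, fully home in its rack well. Leave everything else on the bench alone.

Things in the scene. Friction and masses are not known exactly. Their poses are not given: they have to be found in the camera images.
- cleat: the bench stop: fixed pale wooden block, 90 x 170 x 45 mm (its own x, y, z), origin at the centre of its underside, z up. Two lag screws, 60 mm either side of the middle along y, are already driven (heads 11 mm high). The third, in the middle, is the one to start: square steel head 15 mm across flats and 9 mm tall, on a 10 mm shank, its flats parallel to the block's sides at the start.
- pilot (a point): mouth of the middle pilot hole, centred on the block's top, 45 mm above its underside; axes as the block's. The screw's head top stands 40 mm above it, and the screw leans by 5 to 6.5 degrees about it (head top 3.4 to 4.5 mm off the axis): which way is not reported, find the head by eye or feel. A sideways push of about 4 N at the head shifts the lean; it stays where it is left.
- screw_turn (a joint): turn of the middle lag screw, rad: 0 at the start, grows clockwise seen from above (screwing in). It resists turning with about 0.06 N m; pressed down it hardly gives (about 1 mm at 20 N).
- driver: the socket driver, loose, about 0.26 kg, 147 mm long; origin at the centre of its lower (socket) end, z up its axis. From below: steel socket 25 mm square outside, to 30 mm; 12 mm round shaft to 71 mm; orange square handle, 28 mm across flats, from 71 to 145 mm. Handle flats are parallel to its x and y. At the start it stands upright in the rack well, yaw within 0.1 rad of the rack's.
- driver_tip (a point): centre of the socket's open end, on the driver's axis (the driver's origin). The socket's recess is square, flats parallel to the handle's, 18 mm wide and 13 mm deep: it fits the screw head at any quarter turn, with 1.5 mm play a side and about 13 degrees of turning play either way
- rack: the fixed dark wooden driver rack, 100 x 100 x 50 mm, origin at the centre of its underside, with one square well in the middle of its top: 31 mm wide, 38 mm deep (its floor is 12 mm above the bench), sides parallel to the rack's x and y
- rack_hole0 (a point): centre of the well's mouth, at the rack's top, 50 mm above the bench
- sanding_block: bystander: loose cork sanding block, 75 x 40 x 26 mm
- turnscrew: bystander: loose ordinary screwdriver lying down (does not fit the lag screw)
- glue: bystander: white glue bottle with a red cap, 56 mm across, 140 mm tall, loose
- offcut: bystander: loose dark wood offcut, 60 x 36 x 20 mm
- pencil: bystander: loose red pencil, 170 mm long, 8 mm thick
Not all that is in view belongs to the job. Of the things that look like the driver, the largest one is meant.

How it is judged (in metres and radians):
On the way, in this order (a step that is already met when the one before it is completed fails the run):
1. the driver is lifted out of its rack (z of driver_tip in the frame of rack_hole0 above 0.01 m), for 0.1 s.
2. before the first turn: socket over the head (end under 34 mm above the wood), driver within 3 mm of the pilot axis, within 0.07 rad of square, pushing 7 to 22 N (z of driver_tip in the frame of pilot below 0.034 m and horizontal distance between driver_tip and pilot below 0.003 m and angle between the z axis of driver and the z axis of cleat, either way round below 0.07 rad and contact force between driver and cleat between 7 and 22 N and value of joint screw_turn below 0.25 rad), for 0.2 s.
3. the screw is turned in by more than 0.7 rad with the driver still over it, square and pushing with more than 4 N (value of joint screw_turn above 0.7 rad and z of driver_tip in the frame of pilot below 0.034 m and horizontal distance between driver_tip and pilot below 0.004 m and angle between the z axis of driver and the z axis of cleat, either way round below 0.09 rad and contact force between driver and cleat above 4 N), for 0.1 s.
At the end, for the whole second after the job is handed in: the middle lag screw has been turned clockwise by more than 0.7 rad, and the driver stands released and at rest in its rack well: its lower end more than 30 mm below the well's mouth and within 8 mm of the well's centre, less than 0.15 rad off upright (value of joint screw_turn above 0.7 rad and horizontal distance between driver_tip and rack_hole0 below 0.008 m and z of driver_tip in the frame of rack_hole0 below -0.03 m and angle between driver's own z axis and vertical below 0.15 rad and linear speed of driver below 0.02 m/s); the robot touches nothing.
It fails at once if the driver pushes on the bench stop or its screw with more than 45 N (contact forces summed) (contact force between driver and cleat above 45 N).
It fails at once if the screw is turned (past 0.25 rad, above 0.3 rad/s) with the driver more than 0.1 rad off square or more than 5 mm off the pilot hole's axis (value of joint screw_turn above 0.25 rad and velocity of joint screw_turn above 0.3 rad/s and (angle between the z axis of driver and the z axis of cleat, either way round above 0.1 rad or horizontal distance between driver_tip and pilot above 0.005 m)).
It fails at once if the robot's fingers or arm touch the bench stop or its screws (contact force between any of the fingers, the arm and cleat above 1 N).
It fails at once if a bystander is moved by more than 20 mm (distance of any of sanding_block, turnscrew, glue, offcut, pencil from where it was at the start of the episode above 0.02 m).
It also fails if it takes over 72 s, if anything falls off the work surface, if the arm or the gripper's body presses on something with over 40 N, if the wrist force passes 120 N, or if a joint passes its speed limit or range.

## Working session

There is one attempt and no reset: what is moved stays moved. The work goes in short steps, Python scripts to look and compute and a shell command to move; the robot and the scene stay as the last step left them, time stands still between calls to the robot, and variables do not carry over. Pictures are saved under pics/ and viewed, at most 10 in all, crops included, and the job is handed in when it is done.

```bash
ls; mkdir -p pics; python3 - <<'E'
from bench import sensors, vision, robot
import cv2,numpy as np
s=sensors.read_state();print(s)
for n in("scene","side"):
    c=vision.capture(n);cv2.imwrite(f"pics/{n}0.png",c["img"]);np.savez(f"pics/{n}0.npz",**c)
    print(n,c["fovy"],c["cx"],c["cy"],c["R"],c["t"])
E
```

```text
pics
{'clock': 0.0, 'q': array([-4.57950544e+01,  2.33708600e+00,  4.80359246e+00, -2.66094063e-02,
       -9.25628131e+01, -1.91208891e+01]), 'joint_vel': array([-0.01166244,  0.02750411,  0.01492395, -0.07896003,  0.02440242,
       -0.06675223]), 'joint_efforts': array([-2.63973470e-04, -3.68199348e+01,  3.47414553e+01,  6.93242848e+00,
       -5.38799257e-03, -5.69140511e-06]), 'tool_pos': array([ 0.25431525, -0.54307289,  0.23030642]), 'tool_rot': array([ 1.79900299e+02, -6.42828193e-03, -1.54914770e+02]), 'contact_force': array([-0.47731961, -0.16628934,  0.04955989]), 'ft_torque': array([-0.00664195, -0.00110894, -0.03285336]), 'grip_force': 0.0, 'opening': 0.9960075477864203}
scene 53.45963480884805 278.4044213178452 208.0376710635496 [[-0.06289332  0.9980076   0.00502509]
 [ 0.57367435  0.04027152 -0.81809287]
 [-0.81666527 -0.04856981 -0.57506417]] [ 0.03220581 -0.28876034  1.51725605]
side 57.910491470202714 281.33067118058165 213.50124657018728 [[-0.78065791 -0.62481348  0.01346661]
 [-0.39942142  0.48224283 -0.77968223]
 [ 0.48066179 -0.61404395 -0.62603056]] [0.44132668 0.287531   0.73084482]
```

View pics/scene0.png

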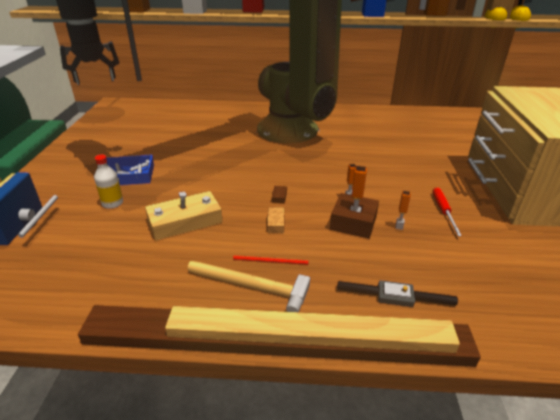

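View pics/side0.png

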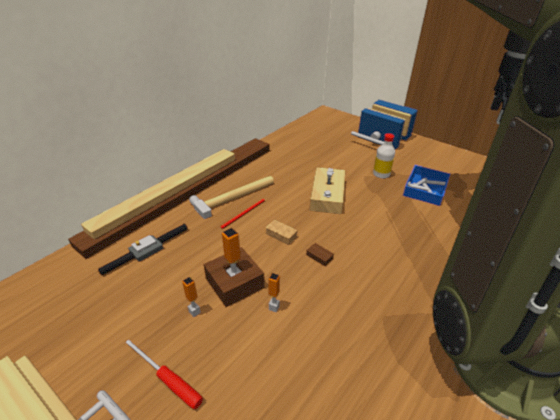

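The scene view shows three orange-handled drivers: one in the dark rack at (358,188), a small one behind it at (351,178) and a small one at (404,205). In the side view they are at (231,245), (274,285) and (190,290) respectively. I choose the one in the rack, which is the largest. The cleat is at (184,213) in the scene view and (328,190) in the side view.

```bash
cat > h.py <<'E'
import numpy as np,cv2
from bench import sensors,vision
def K(c):
    f=210/np.tan(np.radians(float(c["fovy"]))/2);return np.array([[f,0,float(c["cx"])],[0,f,float(c["cy"])],[0,0,1]])
def P(c): return K(c)@np.c_[c["R"],c["t"]]
def ray(c,uv):
    R=c["R"];o=-R.T@c["t"];d=R.T@np.linalg.inv(K(c))@np.array([uv[0],uv[1],1.]);return o,d
def plane(c,uv,z):
    o,d=ray(c,uv);return o+d*(z-o[2])/d[2]
def tri(a,ua,b,ub):
    X=cv2.triangulatePoints(P(a),P(b),np.array(ua,float).reshape(2,1),np.array(ub,float).reshape(2,1))[:,0];return X[:3]/X[3]
def proj(c,X):
    p=P(c)@np.append(X,1);return p[:2]/p[2]
def load(n): return dict(np.load(f"pics/{n}.npz"))
def st():
    s=sensors.read_state();return s
E
python3 - <<'E'
from h import *
a,b=load("scene0"),load("side0")
def crop(c,x,y,w,h): return cv2.resize(c["img"][y:y+h,x:x+w],(400,300),interpolation=cv2.INTER_CUBIC)
m=np.vstack([np.hstack([crop(a,320,160,100,75),crop(b,180,220,120,90)]),np.hstack([crop(a,136,175,100,75),crop(b,290,155,80,60)])])
cv2.imwrite("pics/m0.png",m)
for n,c in(("scene",a),("side",b)):
    h=cv2.cvtColor(c["img"],cv2.COLOR_BGR2HSV)
    k=cv2.inRange(h,(4,200,150),(14,255,255))
    _,_,s,ce=cv2.connectedComponentsWithStats(k)
    print(n,[(list(map(int,x)),ce[i].round(1)) for i,x in enumerate(s) if i and 25<x[4]<1500])
E
```

```text
scene [([351, 167, 18, 30, 81], array([362.8, 176.2])), ([431, 186, 24, 27, 114], array([443.1, 196. ])), ([406, 192, 6, 22, 42], array([409. , 201.4])), ([232, 254, 77, 12, 440], array([269.3, 258.8]))]
side []
```

View pics/m0.png

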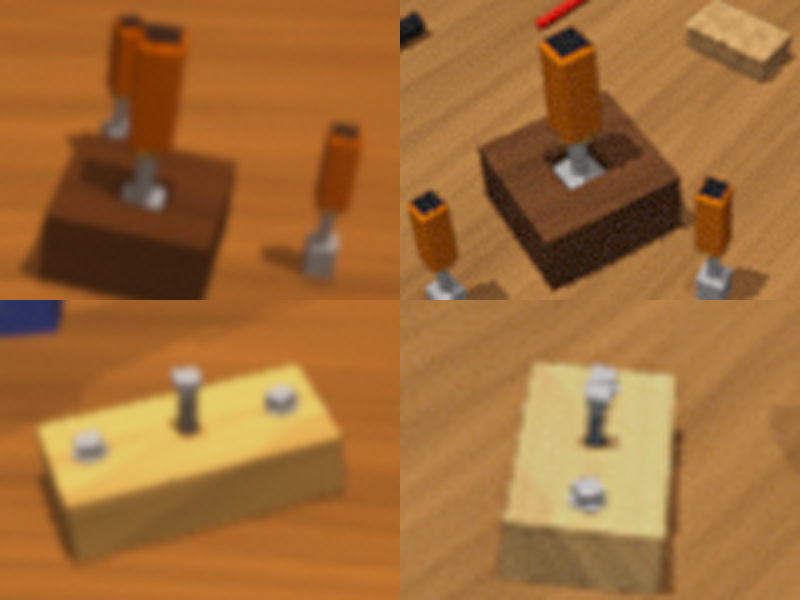

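The montage shows the rack driver's dark cap at scene (360,169.5) and side (230,232.6). The rack's top corners, the cleat's top corners and the leaning screw's head are all legible too.

```bash
python3 - <<'E'
from h import *
a,b=load("scene0"),load("side0")
A=lambda x,y:(320+x/4,160+y/4); B=lambda x,y:(180+(x-400)/3.3333,220+y/3.3333)
C=lambda x,y:(136+x/4,175+(y-300)/4); D=lambda x,y:(290+(x-400)/5,155+(y-300)/5)
print("cap",tri(a,A(161,38),b,B(568,42)),plane(a,A(161,38),.159),plane(b,B(568,42),.159))
def rect(c,pts,z):
    p=np.array([plane(c,q,z) for q in pts])[:,:2];print(p.mean(0).round(4),[(np.linalg.norm(p[i]-p[i-1]).round(3),np.degrees(np.arctan2(*(p[i]-p[i-1])[::-1])).round(1)) for i in range(4)])
rect(a,[A(72,140),A(237,160),A(207,250),A(45,215)],.05)
rect(b,[B(608,95),B(680,178),B(550,238),B(482,150)],.05)
rect(a,[C(38,430),C(297,365),C(343,438),C(78,505)],.045)
rect(b,[D(532,362),D(675,375),D(668,535),D(502,520)],.045)
for q in((88,438),(281,392)):print("hd",plane(a,C(*q),.056))
print("hd",plane(b,D(587,487),.056),plane(b,D(605,372),.056))
print("mid",tri(a,C(186,374),b,D(600,383)),plane(a,C(186,374),.085),plane(b,D(600,383),.085))
E
```

```text
cap [0.55097029 0.19131693 0.15322613] [0.56251654 0.19062148 0.159     ] [0.54602479 0.19391608 0.159     ]
[0.5586 0.1909] [(np.float64(0.086), np.float64(166.2)), (np.float64(0.104), np.float64(81.3)), (np.float64(0.101), np.float64(-17.4)), (np.float64(0.097), np.float64(-107.0))]
[0.5465 0.1927] [(np.float64(0.097), np.float64(-107.4)), (np.float64(0.094), np.float64(163.3)), (np.float64(0.095), np.float64(71.4)), (np.float64(0.092), np.float64(-15.3))]
[ 0.5838 -0.2283] [(np.float64(0.087), np.float64(-146.8)), (np.float64(0.167), np.float64(120.3)), (np.float64(0.091), np.float64(29.1)), (np.float64(0.161), np.float64(-61.3))]
[ 0.5721 -0.2322] [(np.float64(0.169), np.float64(-61.1)), (np.float64(0.089), np.float64(-149.9)), (np.float64(0.168), np.float64(119.9)), (np.float64(0.092), np.float64(31.0))]
hd [ 0.60925802 -0.28384492  0.056     ]
hd [ 0.55198697 -0.17858954  0.056     ]
hd [ 0.54339132 -0.17859717  0.056     ] [ 0.60154445 -0.28727909  0.056     ]
mid [ 0.5742047  -0.23121975  0.08377423] [ 0.57942673 -0.22807178  0.085     ] [ 0.57419045 -0.23450545  0.085     ]
```

```bash
cat >> h.py <<'E'
from scipy.spatial.transform import Rotation as Ro
def plan(p,yaw,n,s=None):
    "rows to go to world p, yaw(deg) with tool down, n rows"
    s=s or st(); R=Ro.from_euler('xyz',s["tool_rot"],degrees=True); c0=np.array(s["tool_pos"])
    y0=s["tool_rot"][2]; d=(yaw-y0+180)%360-180; R0=R; out=[]
    for i in range(n):
        v=R0.inv().apply((np.array(p)-c0)/n); out.append(" ".join(f"{x:.4f}" for x in v)+f" {-np.radians(d/n):.4f}")
        R0=R0*Ro.from_euler('z',-d/n,degrees=True)
    for i in range(0,n,5): print("; ".join(out[i:i+5]))
E
python3 - <<'E'
from h import *
a,b=load("scene0"),load("side0")
print("small",plane(a,(400,228),0),plane(a,(349,194),0),plane(b,(193,313),0),plane(b,(274,308),0))
print("small top",tri(a,(406,192),b,(188,280)),tri(a,(352,166),b,(274,277)))
s=st();c=vision.capture("wrist");R=Ro.from_euler('xyz',s["tool_rot"],degrees=True)
print("cam in tool",R.inv().apply(-c["R"].T@c["t"]-s["tool_pos"]),"axis",R.inv().apply(c["R"][2]),"right",R.inv().apply(c["R"][0]),c["fovy"])
plan((.50,.17,.30),-16.5,15)
E
```

```text
small [0.56843902 0.30687202 0.        ] [0.42161328 0.19168915 0.        ] [0.56015802 0.30842293 0.        ] [ 4.34506873e-01  1.88911499e-01 -1.11022302e-16]
small top [0.56012499 0.30456374 0.10143469] [0.43597254 0.18812008 0.09741695]
cam in tool [ 0.08201673 -0.0003651  -0.14266299] axis [-3.19098628e-01  5.69683559e-06  9.47721513e-01] right [1.24174173e-04 9.99999992e-01 3.57984623e-05] 65.07366015768868
-0.0350 0.0361 -0.0046 -0.1611; -0.0403 0.0300 -0.0046 -0.1611; -0.0446 0.0232 -0.0046 -0.1611; -0.0478 0.0157 -0.0046 -0.1611; -0.0497 0.0079 -0.0046 -0.1611
-0.0503 -0.0002 -0.0046 -0.1611; -0.0496 -0.0083 -0.0046 -0.1611; -0.0476 -0.0161 -0.0046 -0.1611; -0.0444 -0.0235 -0.0046 -0.1611; -0.0401 -0.0304 -0.0046 -0.1611
-0.0347 -0.0364 -0.0046 -0.1611; -0.0284 -0.0415 -0.0046 -0.1611; -0.0214 -0.0455 -0.0046 -0.1611; -0.0138 -0.0484 -0.0046 -0.1611; -0.0059 -0.0499 -0.0046 -0.1611
```

```bash
python3 -m handwheel '-0.035 0.036 -0.0046 -0.161; -0.040 0.030 -0.0046 -0.161; -0.0446 0.023 -0.0046 -0.161; -0.048 0.016 -0.0046 -0.161; -0.050 0.008 -0.0046 -0.161' 0
python3 -m handwheel '-0.050 0 -0.0046 -0.161; -0.050 -0.008 -0.0046 -0.161; -0.048 -0.016 -0.0046 -0.161; -0.0444 -0.0235 -0.0046 -0.161; -0.040 -0.030 -0.0046 -0.161'
python3 -m handwheel '-0.030 -0.040 -0.0046 -0.161; -0.020 -0.044 -0.0046 -0.161; -0.011 -0.049 -0.0046 -0.161; -0.004 -0.052 -0.0046 -0.161; 0.004 -0.054 -0.0046 -0.161'
python3 -m handwheel '0.02 -0.01 0 0; 0.012 0 0 0; 0 0 0 0; 0 0 0 0; 0 0 0 0'
python3 - <<'E'
from h import *
c=vision.capture("wrist");cv2.imwrite("pics/w1.png",c["img"]);np.savez("pics/w1.npz",**c);s=st();print(s["tool_pos"],s["tool_rot"],s["clock"],s["contact_force"],s["q"])
E
```

```text
clock: 0.78
tool_pos: [0.3363, -0.3039, 0.2542]
tool_rot: [180.0, 0.0, -108.5]
contact_force: [0.9, 0.4, -0.0]
opening: 0.999
grip_force: 0.0
clock: 1.4
tool_pos: [0.4173, -0.0657, 0.2774]
tool_rot: [-180.0, 0.0, -62.3]
contact_force: [0.3, -0.3, 0.4]
opening: 0.998
grip_force: 0.0
clock: 2.02
tool_pos: [0.5429, 0.156, 0.3003]
tool_rot: [-180.0, 0.0, -16.2]
contact_force: [1.0, -0.3, 1.3]
opening: 0.999
grip_force: 0.0
clock: 2.65
tool_pos: [0.5755, 0.1545, 0.3011]
tool_rot: [-179.9, -0.0, -16.6]
contact_force: [-0.4, 0.6, -0.5]
opening: 0.999
grip_force: 0.0
[0.57548765 0.15461177 0.3010036 ] [-1.79944327e+02 -3.91938340e-02 -1.65589177e+01] 2.7 [0.30244919 0.00966094 0.3334477 ] [ 3.42891470e+01  2.71075466e+00  1.25754670e+01 -4.82739715e-03
 -9.97967931e+01  3.91511302e+01]
```

View pics/w1.png

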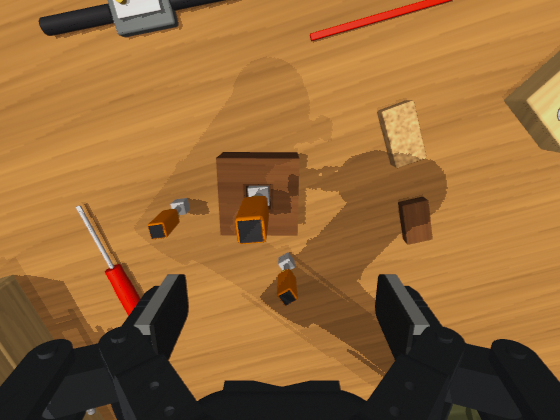

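The wrist view shows the rack top square between about (217,155) and (299,236). The dark-capped driver leans by perspective to (251,231), and the small look-alikes are at (158,230) and (288,297). The rack is nearly aligned with the image.

```bash
python3 - <<'E'
from h import *
c=load("w1");h=cv2.cvtColor(c["img"],cv2.COLOR_BGR2HSV)
g=h[...,2];k=((g<75)).astype(np.uint8);k[:216]=0;k[246:]=0;k[:,:234]=0;k[:,268:]=0
n,l,s,ce=cv2.connectedComponentsWithStats(k);i=1+s[1:,4].argmax();print(s[i],ce[i])
cap=cv2.minAreaRect(cv2.findContours((l==i).astype(np.uint8),0,2)[0][0]);print(cap)
print("cap",plane(c,cap[0],.159))
q=np.array([plane(c,p,.159)[:2] for p in cv2.boxPoints(cap)]);e=np.roll(q,-1,0)-q
print([(np.linalg.norm(v).round(4),np.degrees(np.arctan2(v[1],v[0])).round(1)) for v in e])
# orange handle outer top square incl. rim
hh=cv2.inRange(h,(3,170,60),(16,255,255))
# rack
r=cv2.inRange(h,(0,80,20),(14,255,110));r[:145]=0;r[245:]=0;r[:,:205]=0;r[:,310:]=0
cs=max(cv2.findContours(r,0,2)[0],key=cv2.contourArea);print(cv2.boundingRect(cs),cv2.minAreaRect(cs))
print(g[190,208:226],g[190,290:308],h[190,208:226,0],h[190,290:308,0]);print(g[146:166,230],g[226:246,225],h[226:246,225,0])
E
```

```text
[238 220  25  23 481] [249.55509356 230.75883576]
((249.74591064453125, 230.70492553710938), (21.456972122192383, 22.905542373657227), 84.80557250976562)
cap [0.55198236 0.19216533 0.159     ]
[(np.float64(0.0212), np.float64(-101.0)), (np.float64(0.0214), np.float64(167.2)), (np.float64(0.0217), np.float64(79.1)), (np.float64(0.0215), np.float64(-14.1))]
(218, 174, 81, 61) ((260.5715026855469, 205.9647674560547), (56.91949462890625, 80.9400634765625), 83.74596405029297)
[160 160 161 161 162 163 164 164 165 161 111 111 111 111 110 110 110 110] [ 87  87  86  87  86  87  87  90 108 135 135 137 138 139 140 147 157 196] [15 16 16 16 16 16 16 16 15 15 12 12 12 12 12 13 13 13] [12 12 12 12 12 12 13 12 13 15 15 15 15 15 15 15 15 16]
[176 175 173 173 172 172  49  52  53  52  50  57 102 118 122 123 122 113
 110 113] [121 119 118 119 119 121 122 121 123 149 171 172 173 176 178 178 179 180
 178 174] [13 12 12 12 12 12 13 13 12 15 16 16 16 16 16 16 16 16 16 16]
```

```bash
python3 - <<'E'
from h import *
c=load("w1")
g=cv2.cvtColor(c["img"],cv2.COLOR_BGR2GRAY)
def edge(a,ax,lo,hi): # strongest gradient position
    v=(g[lo:hi,a] if ax==0 else g[a,lo:hi]).astype(float);d=np.abs(np.diff(v));return lo+d.argmax()+.5
L=[edge(r,1,208,228) for r in range(165,232,6)];Rr=[edge(r,1,290,306) for r in range(195,232,6)]
Bo=[edge(q,0,228,244) for q in list(range(221,234,3))+list(range(272,296,4))];T=[edge(q,0,154,166) for q in range(222,296,6)]
print(L,Rr,Bo,T)
p=np.array([plane(c,q,.05)[:2] for q in((np.median(L),157.5),(np.median(Rr),157.5),(np.median(Rr),np.median(Bo)),(np.median(L),np.median(Bo)))]);print(p,p.mean(0))
e=np.roll(p,-1,0)-p;print([(np.linalg.norm(v).round(4),np.degrees(np.arctan2(v[1],v[0])).round(1)) for v in e])
plan((.552,.192,.20),-13,5)
E
```

```text
[np.float64(216.5), np.float64(216.5), np.float64(216.5), np.float64(216.5), np.float64(217.5), np.float64(217.5), np.float64(218.5), np.float64(218.5), np.float64(208.5), np.float64(219.5), np.float64(219.5), np.float64(219.5)] [np.float64(298.5), np.float64(304.5), np.float64(291.5), np.float64(304.5), np.float64(304.5), np.float64(297.5), np.float64(297.5)] [np.float64(234.5), np.float64(234.5), np.float64(234.5), np.float64(234.5), np.float64(234.5), np.float64(235.5), np.float64(235.5), np.float64(235.5), np.float64(235.5), np.float64(235.5), np.float64(235.5)] [np.float64(157.5), np.float64(157.5), np.float64(157.5), np.float64(157.5), np.float64(157.5), np.float64(157.5), np.float64(157.5), np.float64(158.5), np.float64(158.5), np.float64(158.5), np.float64(158.5), np.float64(158.5), np.float64(158.5)]
[[0.6135625  0.22304555]
 [0.58593698 0.13006599]
 [0.48858457 0.15726718]
 [0.5184299  0.25783722]] [0.55162849 0.19205399]
[(np.float64(0.097), np.float64(-106.5)), (np.float64(0.1011), np.float64(164.4)), (np.float64(0.1049), np.float64(73.5)), (np.float64(0.1013), np.float64(-20.1))]
-0.0066 -0.0058 0.0202 -0.0124; -0.0066 -0.0059 0.0202 -0.0124; -0.0065 -0.0060 0.0202 -0.0124; -0.0064 -0.0061 0.0202 -0.0124; -0.0064 -0.0061 0.0202 -0.0124
```

```bash
python3 -m handwheel '-0.0066 -0.0059 0.02 -0.012; -0.0066 -0.006 0.02 -0.012; -0.0065 -0.006 0.02 -0.012; -0.0064 -0.006 0.02 -0.012; -0.0064 -0.006 0.02 -0.012' 0
python3 -m handwheel '0 0 0.025 0; 0 0 0.025 0; 0 0 0.025 0; 0 0 0.024 0; 0 0 0 0'
python3 -m handwheel '0 0 0 0; 0 0 0 0; 0 0 0 0; 0 0 0 0; 0 0 0 0' 1 40
python3 -m handwheel '0 0 0 0; 0 0 0 0; 0 0 0 0; 0 0 0 0; 0 0 0 0' 1 60
```

```text
clock: 3.32
tool_pos: [0.5519, 0.1925, 0.2001]
tool_rot: [-180.0, -0.0, -13.1]
contact_force: [-1.1, 0.7, -0.3]
opening: 1.003
grip_force: 0.0
clock: 3.95
tool_pos: [0.5511, 0.1917, 0.0995]
tool_rot: [179.9, 0.2, -13.1]
contact_force: [-0.2, 0.3, -0.3]
opening: 0.999
grip_force: 0.0
clock: 4.58
tool_pos: [0.5528, 0.1925, 0.1022]
tool_rot: [-179.9, -0.1, -13.1]
contact_force: [0.6, 0.7, 3.8]
opening: 0.321
grip_force: 39.7
clock: 5.2
tool_pos: [0.5528, 0.1924, 0.1022]
tool_rot: [-180.0, -0.1, -13.1]
contact_force: [-1.2, -0.3, 5.4]
opening: 0.32
grip_force: 58.4
```

```bash
python3 -m handwheel '0 0 -0.01 0; 0 0 -0.02 0; 0 0 -0.03 0; 0 0 -0.04 0; 0 0 -0.04 0'
python3 -m handwheel '0 0 -0.03 0; 0 0 -0.01 0; 0 0 0 0; 0 0 0 0; 0 0 0 0'
python3 - <<'E'
from h import *
plan((.541,-.170,.28),-60,10)
E
```

```text
clock: 5.82
tool_pos: [0.5519, 0.1922, 0.2434]
tool_rot: [-180.0, 0.0, -13.1]
contact_force: [0.4, 0.9, -2.9]
opening: 0.316
grip_force: 58.9
clock: 6.45
tool_pos: [0.552, 0.1922, 0.2798]
tool_rot: [179.9, 0.1, -13.1]
contact_force: [0.0, 0.6, -2.3]
opening: 0.325
grip_force: 59.1
0.0071 0.0355 0.0000 0.0818; 0.0100 0.0348 0.0000 0.0818; 0.0128 0.0339 0.0000 0.0818; 0.0156 0.0327 0.0000 0.0818; 0.0182 0.0313 0.0000 0.0818
0.0207 0.0297 0.0000 0.0818; 0.0231 0.0280 0.0000 0.0818; 0.0253 0.0260 0.0000 0.0818; 0.0273 0.0238 0.0000 0.0818; 0.0292 0.0215 0.0000 0.0818
```

```bash
python3 -m handwheel '0.007 0.0355 0 0.082; 0.010 0.035 0 0.082; 0.013 0.034 0 0.082; 0.0155 0.0325 0 0.082; 0.018 0.031 0 0.082' >/dev/null
python3 -m handwheel '0.021 0.03 0 0.082; 0.023 0.028 0 0.082; 0.025 0.026 0 0.082; 0.027 0.024 0 0.082; 0.029 0.0215 0 0.082' >/dev/null
python3 -m handwheel '0 0 0 0; 0 0 0 0; 0 0 0 0; 0 0 0 0; 0 0 0 0'
python3 - <<'E'
from h import *
for n in("wrist","scene","side"):
    c=vision.capture(n);np.savez(f"pics/{n}2.npz",**c);cv2.imwrite(f"pics/{n}2.png",c["img"])
s=st();print(s["tool_pos"],s["tool_rot"],s["q"])
E
```

```text
clock: 8.32
tool_pos: [0.5405, -0.169, 0.2813]
tool_rot: [-180.0, 0.0, -60.0]
contact_force: [-0.0, -0.0, -1.6]
opening: 0.318
grip_force: 59.3
[ 0.54047929 -0.1693033   0.28130663] [ 1.79999537e+02  4.55881191e-03 -6.00700970e+01] [ 2.90493697e+00 -2.16564577e+00  5.61043080e+00 -3.88632600e-03
 -9.77785606e+01  2.70244401e+01]
```

View pics/wrist2.png

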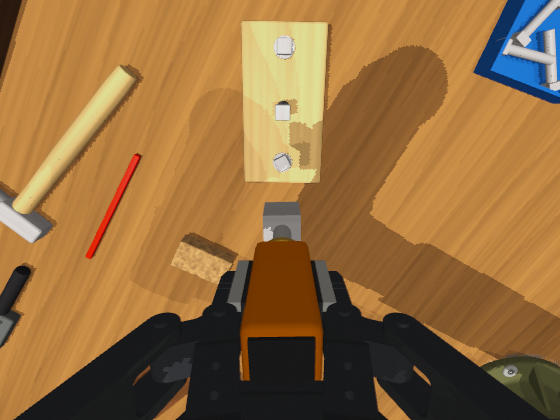

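The wrist view shows the cleat top between (242,22) and (328,182). The driven heads are at (285,46) and (282,162), the standing head is at (283,112), and the held driver's socket end is at (282,203).

```bash
python3 - <<'E'
from h import *
c=load("wrist2");im=c["img"];h=cv2.cvtColor(im,cv2.COLOR_BGR2HSV)
S,V=h[...,1],h[...,2]
# heads: bright low saturation tops
k=((S<40)&(V>150)).astype(np.uint8);k[:,:260]=0;k[:,305:]=0;k[200:]=0;k[:20]=0
n,l,s,ce=cv2.connectedComponentsWithStats(k);
for i in range(1,n):
    if s[i,4]>30: 
        r=cv2.minAreaRect(np.argwhere(l==i)[:,::-1].astype(np.float32));print("head",s[i],ce[i].round(2),r)
# block edges
g=im[...,0].astype(float);H=h[...,0]
b=((H>=18)&(H<=30)&(S>50)).astype(np.uint8);b[:,:225]=0;b[:,345:]=0;b[195:]=0
b=cv2.morphologyEx(b,cv2.MORPH_CLOSE,np.ones((25,25)));b=cv2.morphologyEx(b,cv2.MORPH_OPEN,np.ones((9,9)))
cs=max(cv2.findContours(b,0,2)[0],key=cv2.contourArea);print("block",cv2.minAreaRect(cs),cv2.approxPolyDP(cs,6,True)[:,0].tolist())
ap=cv2.approxPolyDP(cs,6,True)[:,0]
for q in ap: print(plane(c,q,.045).round(4))
cv2.imwrite("pics/c2.png",cv2.resize(im[10:250,210:350],(560*700//700,960*600//960)[::1] if 0 else (350,600),interpolation=cv2.INTER_CUBIC))
v=[]
for i in range(1,n):
    if s[i,4]>30: print(plane(c,ce[i],.056),plane(c,ce[i],.085))
E
```

```text
head [274  36  21  23 372] [283.87  46.48] ((284.0, 47.0), (22.0, 20.0), 90.0)
head [275 105  15  15 223] [282.06 112.  ] ((282.0, 112.0), (14.0, 14.0), 90.0)
head [273 156  18  16 198] [281.51 164.04] ((281.3000183105469, 164.1000213623047), (14.758048057556152, 14.758048057556152), 63.43495178222656)
block ((284.0, 101.5), (161.0, 86.0), 90.0) [[242, 21], [245, 181], [318, 182], [327, 23]]
[ 0.6545 -0.2861  0.045 ]
[ 0.5736 -0.1402  0.045 ]
[ 0.4984 -0.1822  0.045 ]
[ 0.5786 -0.3278  0.045 ]
[ 0.60509725 -0.28577834  0.056     ] [ 0.60325231 -0.28220442  0.085     ]
[ 0.57494575 -0.22991802  0.056     ] [ 0.57547686 -0.23074609  0.085     ]
[ 0.54739329 -0.18096132  0.056     ] [ 0.55009563 -0.18564735  0.085     ]
```

View pics/c2.png

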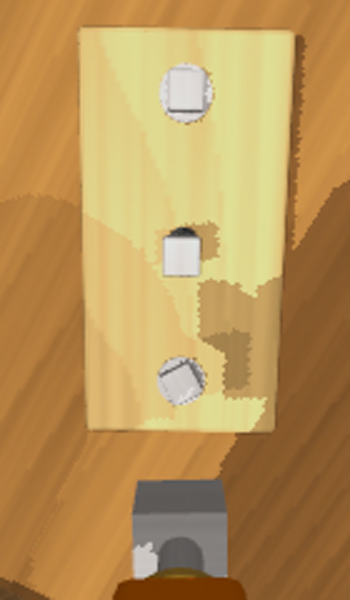

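```bash
python3 - <<'E'
from h import *
c=load("wrist2");s=np.array([.54048,-.16930,.28131]);R=Ro.from_euler('xyz',[180,0,-60.07],degrees=True)
a,b=plane(c,(264.8,202.4),.191),plane(c,(298.8,202.4),.191)
print("sock edge in tool",R.inv().apply(a-s),R.inv().apply(b-s))
# top edge of +x face (z .221): crop y 513
a,b=plane(c,(210+132/2.5,10+513/2.5),.221),plane(c,(210+227/2.5,10+513/2.5),.221)
print("sock top edge",R.inv().apply(a-s),R.inv().apply(b-s))
p,q=plane(c,(284.8,45.2),.056),plane(c,(282,162.2),.056);print(p,q,(p+q)/2,np.linalg.norm(p-q))
m=plane(c,(282.4,112),.085);print("head",m)
plan((.5765,-.2343,.20),-61,5)
E
```

```text
sock edge in tool [ 0.01010213 -0.01254696  0.09031   ] [0.01012152 0.01263823 0.09031   ]
sock top edge [ 0.01062546 -0.01240281  0.06031   ] [0.01064508 0.01244349 0.06031   ]
[ 0.6048687  -0.28725865  0.056     ] [ 0.54795452 -0.18303667  0.056     ] [ 0.57641161 -0.23514766  0.056     ] 0.1187495095578534
head [ 0.57518844 -0.23091238  0.085     ]
0.0149 0.0002 0.0163 0.0032; 0.0149 0.0002 0.0163 0.0032; 0.0149 0.0001 0.0163 0.0032; 0.0149 0.0001 0.0163 0.0032; 0.0149 0.0000 0.0163 0.0032
```

```bash
python3 -m handwheel '0.0146 0.0006 0.019 0.0032; 0.0146 0.0006 0.019 0.0032; 0.0146 0.0006 0.019 0.0032; 0.0146 0.0006 0.019 0.0032; 0.0146 0.0006 0.019 0.0032'
python3 -m handwheel '0 0 0 0; 0 0 0 0; 0 0 0 0; 0 0 0 0; 0 0 0 0'
python3 - <<'E'
from h import *
s=st();print(s["tool_pos"],s["tool_rot"])
cr=[]
for n,t in(("wrist",(560,420)),("scene",None),("side",None)):
    c=vision.capture(n);np.savez(f"pics/{n}3.npz",**c)
    x,y=proj(c,np.array([.576,-.232,.09])).astype(int);print(n,x,y)
    w,h=(120,90) if n!="wrist" else (160,120)
    x0=np.clip(x-w//2,0,560-w);y0=np.clip(y-h//2,0,420-h);print(x0,y0)
    cr.append(cv2.resize(c["img"][y0:y0+h,x0:x0+w],(400,300),interpolation=cv2.INTER_CUBIC))
cv2.imwrite("pics/c3.png",np.vstack([np.hstack(cr[:2]),np.hstack([cr[2],0*cr[2]])]))
E
```

```text
clock: 9.1
tool_pos: [0.5741, -0.2356, 0.1845]
tool_rot: [180.0, 0.0, -61.0]
contact_force: [1.6, 0.1, -2.6]
opening: 0.32
grip_force: 59.4
clock: 9.72
tool_pos: [0.574, -0.2342, 0.1867]
tool_rot: [-180.0, -0.0, -61.0]
contact_force: [-0.2, 0.1, -2.0]
opening: 0.318
grip_force: 59.3
[ 0.57395645 -0.23422498  0.1867404 ] [-1.79962380e+02 -1.65903685e-02 -6.09865332e+01]
wrist 277 213
197 153
scene 180 190
120 145
side 329 170
269 125
```

View pics/c3.png

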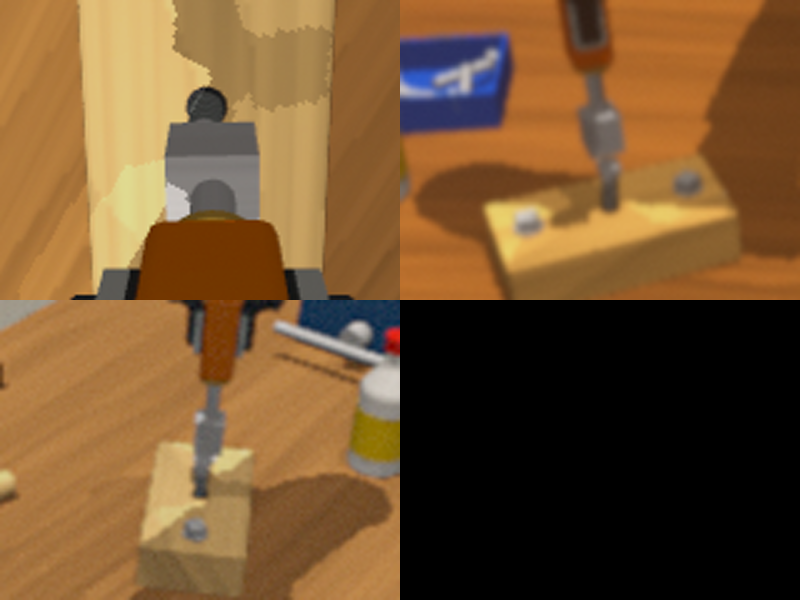

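```bash
python3 - <<'E'
from h import *
c=load("wrist3");s=np.array([.57396,-.23422,.18674]);R=Ro.from_euler('xyz',[180,0,-61],degrees=True)
I=lambda x,y:(197+x/2.5,153+y/2.5)
print(c["cx"],c["cy"])
for z in(.045,.05,.06):print("pilot?",z,plane(c,I(207,105),z),R.inv().apply(plane(c,I(207,105),z)-s))
z=s[2]-.0902
for q in((168,123),(257,123)):print("sock",R.inv().apply(plane(c,I(*q),z)-s))
for e in((82,0),(96,299),(338,0),(325,299)):print(R.inv().apply(plane(c,I(*e),.045)-s))
# side/scene: socket bottom centre & shank
a,b=load("scene3"),load("side3")
A=lambda x,y:(120+(x-400)*.3,145+y*.3);B=lambda x,y:(269+x*.3,125+(y-300)*.3)
for nm,u,v in(("sock bottom",(607,155),(206,455)),("head vis",(609,170),(203,470)),("base",(609,208),(200,495))):
    X=tri(a,A(*u),b,B(*v));print(nm,X,R.inv().apply(X-s))
E
```

```text
281.3529595818368 210.4377113156649
pilot? 0.045 [ 0.57602282 -0.23471363  0.045     ] [ 0.00143182 -0.00156486  0.14174   ]
pilot? 0.05 [ 0.57668722 -0.23597202  0.05      ] [ 0.00285453 -0.00153588  0.13674   ]
pilot? 0.06 [ 0.57801602 -0.2384888   0.06      ] [ 0.00569997 -0.00147792  0.12674   ]
sock [ 0.01055434 -0.01282024  0.0902    ]
sock [0.01057233 0.01353091 0.0902    ]
[ 0.03897096 -0.04458571  0.14174   ]
[-0.0770529  -0.04487717  0.14174   ]
[0.03901738 0.04359379 0.14174   ]
[-0.07696951  0.04428172  0.14174   ]
sock bottom [ 0.57108608 -0.23186263  0.08640974] [-0.0034551   0.00137071  0.10033026]
head vis [ 0.57129259 -0.23139098  0.07243391] [-0.0037675   0.00096143  0.11430609]
base [ 0.5745664  -0.23528701  0.04147444] [ 1.22721945e-03 -1.30760708e-05  1.45265555e-01]
```

```bash
python3 - <<'E'
from h import *
R=Ro.from_euler('xyz',[180,0,-61],degrees=True)
for nm,rows,s in(("wrist3",range(155,262,12),np.array([.57396,-.23422,.18674])),("wrist2",range(30,180,15),np.array([.54048,-.16930,.28131]))):
    c=load(nm);lab=cv2.cvtColor(cv2.GaussianBlur(c["img"],(3,3),0),cv2.COLOR_BGR2LAB)[...,2].astype(int);H=cv2.cvtColor(c["img"],cv2.COLOR_BGR2HSV)[...,0].astype(int)
    for r in rows:
        d=H[r];L=[x for x in range(222,262) if (d[x:x+4]>=18).all()][:1];Q=[x for x in range(345,300,-1) if (d[x-3:x+1]>=18).all()][:1]
        if L and Q:
            p,q=plane(c,(L[0],r+.5),.045),plane(c,(Q[0]+1,r+.5),.045);print(nm,r,L,Q,R.inv().apply(p-s)[1].round(4),R.inv().apply(q-s)[1].round(4),(R.inv().apply((p+q)/2-s)[1]).round(4))
E
```

```text
wrist3 155 [228] [330] -0.0462 0.0427 -0.0018
wrist3 167 [229] [329] -0.0459 0.0423 -0.0018
wrist3 179 [230] [329] -0.0456 0.0428 -0.0014
wrist3 191 [230] [328] -0.0461 0.0424 -0.0018
wrist3 203 [231] [328] -0.0458 0.043 -0.0014
wrist3 215 [231] [327] -0.0463 0.0426 -0.0019
wrist3 227 [232] [327] -0.046 0.0431 -0.0014
wrist3 239 [233] [326] -0.0456 0.0427 -0.0014
wrist3 251 [233] [325] -0.0462 0.0423 -0.0019
wrist2 30 [241] [327] -0.0443 0.045 0.0004
wrist2 45 [242] [326] -0.0435 0.0448 0.0006
wrist2 60 [242] [325] -0.0438 0.0446 0.0004
wrist2 75 [242] [324] -0.0442 0.0444 0.0001
wrist2 90 [242] [324] -0.0445 0.0453 0.0004
wrist2 105 [243] [323] -0.0437 0.0451 0.0007
wrist2 120 [243] [322] -0.044 0.045 0.0005
wrist2 135 [244] [321] -0.0432 0.0448 0.0008
wrist2 150 [244] [320] -0.0436 0.0446 0.0005
wrist2 165 [244] [320] -0.0439 0.0455 0.0008
```

```bash
python3 -m handwheel '-0.0003 -0.0025 0 0; 0 0 0 0; 0 0 0.003 0; 0 0 0.003 0; 0 0 0 0' 1 80
python3 -m handwheel '0 0 0.003 0; 0 0 0.003 0; 0 0 0.003 0; 0 0 0 0; 0 0 0 0'
```

```text
clock: 10.5
tool_pos: [0.5757, -0.2329, 0.1797]
tool_rot: [180.0, 0.0, -61.0]
contact_force: [0.6, -0.4, -1.7]
opening: 0.317
grip_force: 78.5
clock: 11.12
tool_pos: [0.5759, -0.233, 0.1714]
tool_rot: [-180.0, -0.0, -61.0]
contact_force: [0.0, 0.3, -1.6]
opening: 0.317
grip_force: 78.5
```

```bash
python3 -m handwheel '0 0 0.002 0; 0 0 0.002 0; 0 0 0.002 0; 0 0 0 0; 0 0 0 0'
python3 -m handwheel '0 0 0.001 0; 0 0 0.001 0; 0 0 0.001 0; 0 0 0 0; 0 0 0 0'
```

```text
clock: 11.75
tool_pos: [0.5759, -0.233, 0.1653]
tool_rot: [180.0, 0.0, -61.0]
contact_force: [0.7, 0.0, -2.2]
opening: 0.321
grip_force: 78.5
clock: 12.38
tool_pos: [0.5759, -0.2331, 0.1627]
tool_rot: [-180.0, -0.0, -61.0]
contact_force: [-0.0, 1.1, 0.7]
opening: 0.321
grip_force: 78.7
```

```bash
python3 -m handwheel '0.0015 0.0002 0 0; 0.0015 0.0002 0 0; 0.001 0.0002 0 0; 0.001 0 0 0; 0 0 0 0'
python3 -m handwheel '0 0 0 0; 0 0 0 0; 0 0 0 0; 0 0 0 0; 0 0 0 0'
```

```text
clock: 13.0
tool_pos: [0.578, -0.2374, 0.1623]
tool_rot: [-180.0, 0.0, -61.0]
contact_force: [-0.4, 4.0, 2.8]
opening: 0.323
grip_force: 79.3
clock: 13.62
tool_pos: [0.5779, -0.2375, 0.1623]
tool_rot: [-180.0, 0.0, -61.0]
contact_force: [0.0, 4.7, 2.4]
opening: 0.32
grip_force: 79.3
```

```bash
python3 -m handwheel '-0.0013 0 0 0; 0 0 0 0; 0 0 0.001 0; 0 0 0.001 0; 0 0 0 0'
python3 -m handwheel '0 0 0 0; 0 0 0 0; 0 0 0 0; 0 0 0 0; 0 0 0 0'
python3 - <<'E'
from h import *
s=st();p=s["tool_pos"];print(p,s["contact_force"])
R=Ro.from_euler('xyz',s["tool_rot"],degrees=True);c=vision.capture("wrist");cv2.imwrite("pics/w4.png",c["img"]);np.savez("pics/w4.npz",**c)
H=cv2.cvtColor(c["img"],cv2.COLOR_BGR2HSV)[...,0].astype(int)
for r in range(120,200,16):
    d=H[r];L=[x for x in range(200,262) if (d[x:x+4]>=18).all()][:1];Q=[x for x in range(360,300,-1) if (d[x-3:x+1]>=18).all()][:1]
    if L and Q:print(r,L,Q,R.inv().apply((plane(c,(L[0],r),.045)+plane(c,(Q[0]+1,r),.045))/2-p))
m=cv2.resize(c["img"][60:300,180:380],(500,600),interpolation=cv2.INTER_CUBIC);cv2.imwrite("pics/c4.png",m)
E
```

```text
clock: 14.25
tool_pos: [0.5776, -0.237, 0.1622]
tool_rot: [-179.9, -0.1, -61.0]
contact_force: [0.7, 2.6, 7.4]
opening: 0.32
grip_force: 79.9
clock: 14.88
tool_pos: [0.5776, -0.237, 0.1622]
tool_rot: [-179.9, -0.1, -61.0]
contact_force: [0.6, 2.6, 7.8]
opening: 0.318
grip_force: 79.9
[ 0.57757636 -0.23703379  0.16221486] [0.63081011 2.6381553  7.83688518]
120 [224] [339] [0.06776628 0.00040127 0.11737301]
136 [224] [338] [5.58006604e-02 2.26151083e-05 1.17345541e-01]
152 [226] [337] [0.04346879 0.00041909 0.11731625]
168 [226] [336] [3.07530859e-02 2.89319276e-05 1.17287043e-01]
184 [227] [335] [1.76357807e-02 3.22397957e-05 1.17256408e-01]
```

View pics/c4.png

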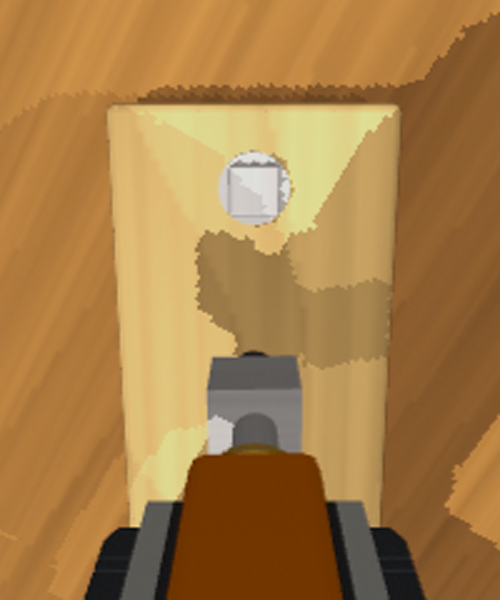

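```bash
python3 - <<'E'
from h import *
c=load("w4");p=np.array([.57758,-.23703,.16221]);R=Ro.from_euler('xyz',[180,0,-61],degrees=True)
T=lambda u,v,z:(R.inv().apply(plane(c,(180+u/2.5,60+v/2.5),z)-p)*1000).round(2)
print("head",T(254,191,.056),"edge",T(254,104.5,.045),"sock",T(210,357,p[2]-.0902),T(300,357,p[2]-.0902))
E
```

```text
head [ 5.6890e+01 -1.0000e-02  1.0621e+02] edge [ 8.1230e+01 -3.0000e-02  1.1721e+02] sock [ 10.27 -13.02  90.2 ] [10.29 13.64 90.2 ]
```

```bash
python3 -m handwheel '-0.001 0 0 0; 0 0 0.0008 0; 0 0 0 0; 0 0 0 0; 0 0 0 0'
python3 -m handwheel '0 0.0002 0 0.08; 0 0.0002 0 0.08; 0 0.0002 0 0.08; 0 0.0002 0 0.08; 0 0 0 0'
```

```text
clock: 15.55
tool_pos: [0.5774, -0.2367, 0.1622]
tool_rot: [-179.9, -0.2, -61.0]
contact_force: [0.8, 1.0, 9.6]
opening: 0.32
grip_force: 80.1
clock: 16.18
tool_pos: [0.5764, -0.237, 0.1621]
tool_rot: [-179.9, -0.2, -79.4]
contact_force: [0.1, 2.0, 9.6]
opening: 0.318
grip_force: 80.1
```

```bash
python3 -m handwheel '0 0.0002 0 0.1; 0 0.0002 0 0.1; 0 0.0002 0 0.1; 0 0.0002 0 0.1; 0 0 0 0'
python3 -m handwheel '0 0.0002 0 0.1; 0 0.0002 0 0.1; 0 0.0002 0 0.1; 0 0.0002 0 0.1; 0 0 0 0'
python3 - <<'E'
from h import *
s=st();p=s["tool_pos"];print(p,s["tool_rot"],s["contact_force"],s["ft_torque"],s["q"])
R=Ro.from_euler('xyz',s["tool_rot"],degrees=True);t=p+R.apply([-.002,.0003,.0902]);print("tip",t)
E
```

```text
clock: 16.8
tool_pos: [0.5753, -0.2368, 0.1621]
tool_rot: [-179.9, -0.1, -102.3]
contact_force: [-2.3, 3.6, 10.2]
opening: 0.318
grip_force: 80.2
clock: 17.42
tool_pos: [0.5745, -0.2363, 0.1621]
tool_rot: [-179.9, -0.0, -125.2]
contact_force: [-2.4, 5.0, 10.4]
opening: 0.321
grip_force: 80.2
[ 0.57446276 -0.23633453  0.16210915] [-1.79854080e+02 -2.10698257e-02 -1.25233673e+02] [-2.36083018  5.04515096 10.42543034] [1.73459135 0.8283595  0.03492949] [ -3.86563273   5.55076598   1.04276891   0.09425312 -85.37838368
 -31.37551504]
tip [ 0.57554005 -0.23468746  0.07190795]
```

```bash
python3 -m handwheel '0 0.0002 0 0.07; 0 0.0002 0 0.07; 0 0 0 0.05; 0 0 0 0; 0 0 0 0'
python3 -m handwheel '0 -0.0003 0 -0.1; 0 -0.0003 -0.001 -0.08; 0 0 -0.003 0; 0 0 -0.005 0; 0 0 -0.008 0'
python3 -m handwheel '0 0 -0.01 0; 0 0 -0.03 0; 0 0 -0.03 0; 0 0 -0.03 0; 0 0 0 0'
python3 -m handwheel '-0.06 0 0 0; 0 0 0 0; 0 0 0 0; 0 0 0 0; 0 0 0 0'
python3 - <<'E'
from h import *
s=st();p=s["tool_pos"];print(p,s["tool_rot"],s["contact_force"])
c=vision.capture("wrist");np.savez("pics/w5.npz",**c);cv2.imwrite("pics/w5.png",c["img"])
E
```

```text
clock: 18.05
tool_pos: [0.5742, -0.236, 0.1621]
tool_rot: [-179.9, 0.0, -136.1]
contact_force: [-1.7, 4.3, 11.3]
opening: 0.32
grip_force: 80.3
clock: 18.68
tool_pos: [0.5741, -0.2359, 0.1752]
tool_rot: [179.9, -0.1, -125.8]
contact_force: [1.6, 1.0, -2.7]
opening: 0.315
grip_force: 78.6
clock: 19.3
tool_pos: [0.5748, -0.2366, 0.2806]
tool_rot: [-179.7, 0.1, -125.8]
contact_force: [0.8, 0.2, -3.4]
opening: 0.32
grip_force: 78.9
clock: 19.92
tool_pos: [0.6091, -0.1879, 0.2766]
tool_rot: [-180.0, 0.0, -125.8]
contact_force: [-0.1, -1.0, -2.1]
opening: 0.321
grip_force: 78.7
[ 0.60914479 -0.18786445  0.27662795] [-1.79996439e+02  1.65839634e-03 -1.25811505e+02] [-0.07688967 -1.00048036 -2.14257736]
```

View pics/w5.png

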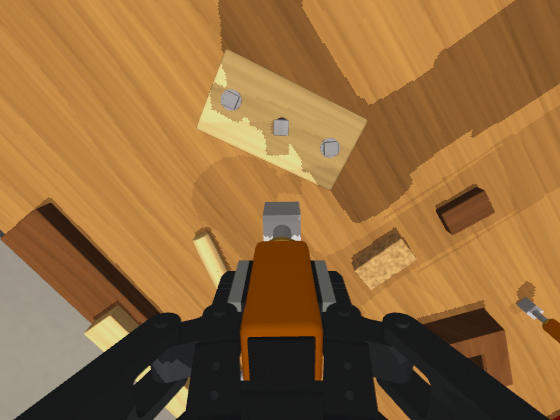

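The middle head at (281,127) now lies square to the turned tool, about 60° from the block's sides. The pass is well over 0.7 rad. Next is the return to the original grasp pose over the rack.

```bash
python3 - <<'E'
from h import *
plan((.5528,.1924,.285),-13.1,15)
E
```

```text
-0.0184 0.0179 -0.0006 -0.1311; -0.0205 0.0153 -0.0006 -0.1311; -0.0224 0.0125 -0.0006 -0.1311; -0.0238 0.0095 -0.0006 -0.1311; -0.0248 0.0063 -0.0006 -0.1311
-0.0254 0.0030 -0.0006 -0.1311; -0.0256 -0.0004 -0.0006 -0.1311; -0.0254 -0.0037 -0.0006 -0.1311; -0.0246 -0.0070 -0.0006 -0.1311; -0.0235 -0.0102 -0.0006 -0.1311
-0.0220 -0.0132 -0.0006 -0.1311; -0.0201 -0.0159 -0.0006 -0.1311; -0.0178 -0.0184 -0.0006 -0.1311; -0.0153 -0.0206 -0.0006 -0.1311; -0.0124 -0.0224 -0.0006 -0.1311
```

```bash
python3 -m handwheel '-0.0184 0.018 -0.0006 -0.131; -0.0205 0.0153 -0.0006 -0.131; -0.0224 0.0125 -0.0006 -0.131; -0.024 0.0095 -0.0006 -0.131; -0.025 0.0063 -0.0006 -0.131' >/dev/null
python3 -m handwheel '-0.0254 0.003 -0.0006 -0.131; -0.0256 -0.0004 -0.0006 -0.131; -0.0254 -0.0037 -0.0006 -0.131; -0.0246 -0.007 -0.0006 -0.131; -0.0235 -0.010 -0.0006 -0.131' >/dev/null
python3 -m handwheel '-0.022 -0.013 -0.0006 -0.131; -0.020 -0.016 -0.0006 -0.131; -0.018 -0.0184 -0.0006 -0.131; -0.0153 -0.0206 -0.0006 -0.131; -0.0124 -0.0224 -0.0006 -0.131' >/dev/null
python3 -m handwheel '0 0 0 0; 0 0 0 0; 0 0 0 0; 0 0 0 0; 0 0 0 0'
python3 - <<'E'
from h import *
plan((.5528,.1924,.180),-13.1,5)
c=vision.capture("wrist");cv2.imwrite("pics/w6.png",c["img"]);np.savez("pics/w6.npz",**c)
s=st();p=s["tool_pos"];R=Ro.from_euler('xyz',s["tool_rot"],degrees=True)
g=cv2.cvtColor(c["img"],cv2.COLOR_BGR2GRAY)
# socket lower edge: strongest vertical gradient near row 203
print([190+np.abs(np.diff(g[190:215,x].astype(int))).argmax()+1 for x in range(268,298,4)],[250+np.abs(np.diff(g[209,250:274].astype(int))).argmax()+1],[290+np.abs(np.diff(g[209,290:312].astype(int))).argmax()+1])
E
```

```text
clock: 22.48
tool_pos: [0.5529, 0.193, 0.2855]
tool_rot: [-180.0, 0.0, -13.2]
contact_force: [0.1, -0.1, -2.9]
opening: 0.32
grip_force: 78.8
-0.0000 0.0001 0.0211 -0.0004; -0.0000 0.0001 0.0211 -0.0004; -0.0000 0.0001 0.0211 -0.0004; -0.0000 0.0001 0.0211 -0.0004; -0.0000 0.0001 0.0211 -0.0004
[np.int64(207), np.int64(214), np.int64(202), np.int64(191), np.int64(191), np.int64(191), np.int64(191), np.int64(192)] [np.int64(251)] [np.int64(300)]
```

```bash
python3 -m handwheel '0 0.0006 0.025 0; 0 0 0.03 0; 0 0 0.03 0; 0 0 0.02 0; 0 0 0 0'
python3 -m handwheel '0 0 0.015 0; 0 0 0.005 0; 0 0 0.005 0; 0 0 0 0; 0 0 0 0'
```

```text
clock: 23.15
tool_pos: [0.5521, 0.1924, 0.1789]
tool_rot: [179.9, 0.1, -13.2]
contact_force: [-0.1, 0.5, -1.6]
opening: 0.317
grip_force: 78.6
clock: 23.78
tool_pos: [0.5529, 0.1928, 0.1559]
tool_rot: [-180.0, -0.0, -13.2]
contact_force: [0.1, 0.4, -2.8]
opening: 0.318
grip_force: 78.7
```

```bash
python3 -m handwheel '0 0 0.005 0; 0 0 0.005 0; 0 0 0.005 0; 0 0 0.005 0; 0 0 0 0'
python3 -m handwheel '0 0 0.006 0; 0 0 0.006 0; 0 0 0.006 0; 0 0 0.006 0; 0 0 0 0'
```

```text
clock: 24.4
tool_pos: [0.5524, 0.1926, 0.1348]
tool_rot: [180.0, 0.1, -13.2]
contact_force: [0.4, 0.0, -3.0]
opening: 0.315
grip_force: 78.7
clock: 25.02
tool_pos: [0.5524, 0.1926, 0.1107]
tool_rot: [180.0, 0.1, -13.2]
contact_force: [-0.2, -0.3, -2.1]
opening: 0.323
grip_force: 78.7
```

In the well with no contact so far. Lower the last 8 mm to the floor, release, and retreat.

```bash
python3 -m handwheel '0 0 0.003 0; 0 0 0.003 0; 0 0 0.003 0; 0 0 0 0; 0 0 0 0'
python3 -m handwheel '0 0 0 0; 0 0 0 0; 0 0 0 0; 0 0 0 0; 0 0 0 0' 0
python3 -m handwheel '0 0 -0.02 0; 0 0 -0.03 0; 0 0 -0.05 0; 0 0 -0.05 0; 0 0 -0.05 0'
python3 -m handwheel '0.04 0 0 0; 0 0 0 0; 0 0 0 0; 0 0 0 0; 0 0 0 0'
python3 - <<'E'
from h import *
c=vision.capture("wrist");d=vision.capture("side")
a=cv2.resize(c["img"],(400,300));b=cv2.resize(d["img"][190:310,170:330],(400,300),interpolation=cv2.INTER_CUBIC)
e=load("w5")["img"][80:170,220:340];e=cv2.resize(e,(400,300),interpolation=cv2.INTER_CUBIC)
cv2.imwrite("pics/end.png",np.vstack([np.hstack([a,b]),np.hstack([e,0*e])]))
E
```

```text
clock: 25.65
tool_pos: [0.5527, 0.1928, 0.1024]
tool_rot: [-180.0, 0.0, -13.2]
contact_force: [-0.1, -0.1, -2.8]
opening: 0.319
grip_force: 79.0
clock: 26.28
tool_pos: [0.5527, 0.1928, 0.1026]
tool_rot: [-180.0, 0.0, -13.2]
contact_force: [0.3, 0.5, 0.1]
opening: 0.999
grip_force: 0.0
clock: 26.9
tool_pos: [0.5526, 0.1924, 0.3061]
tool_rot: [-179.9, -0.1, -13.2]
contact_force: [1.4, 0.5, 0.7]
opening: 1.001
grip_force: 0.0
clock: 27.52
tool_pos: [0.5913, 0.1837, 0.3032]
tool_rot: [-180.0, -0.0, -13.1]
contact_force: [1.1, -0.1, -0.1]
opening: 0.999
grip_force: 0.0
```

View pics/end.png

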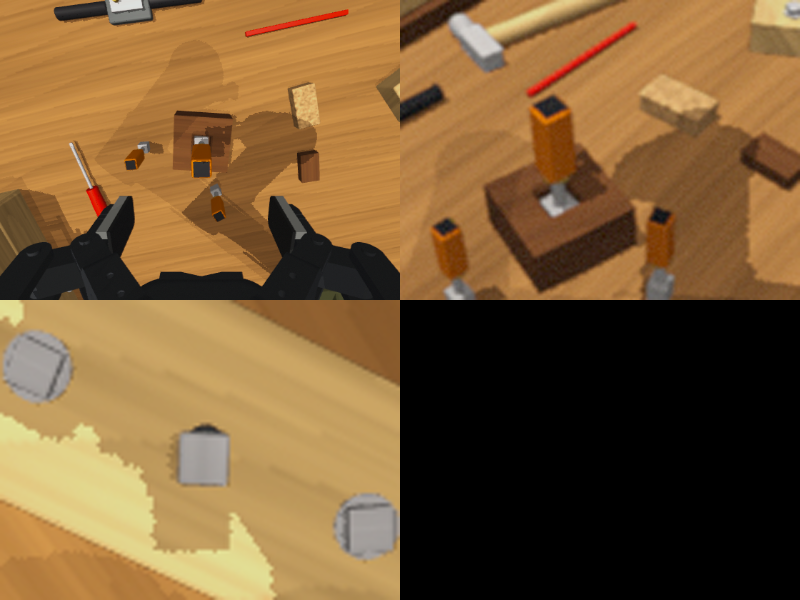

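The driver stands upright at home in its well, seen at (202,160) and (553,150) in the montage. The screw head is square to the picture at (204,458), which means it has turned about 62°. The bystanders have not been disturbed.

```bash
python3 -c "
from bench import robot
print(robot.finish_job())"
```

```text
the job is handed in; nothing more can be done
None
```

The job is handed in at about 28 s of the 72 s allowed, with no verdict returned: the lag screw was brought upright and turned about 62° clockwise (judged from the wrist picture) under a push of about 12 N, and the driver stands released, upright and home in its rack well.

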